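Roll down the cork trackbed

TASK

Bed down the freshly glued cork strip: with your fingertips on top of the white roller, roll it along the cork towards the white hill, turning all the way without skidding, and bring it to rest square across the strip on the last 2 cm of cork before the far end, not over the edge. Keep to the upper part of the roller, never lift it, and take your hand away when done; leave the hill and the other models on the board standing as they are.

Things in the scene. Friction and masses are not known exactly. Their poses are not given: they have to be found in the camera images.
- roller: White plastic cylinder, 56 mm diameter, 150 mm long, 0.24 to 0.46 kg, lying across the strip on the cork. Origin: on its axis at mid-length, 28 mm above the cork; x is its long axis, y and z turn with it (z up at the start). Under a light finger on top it rolls without slip: the finger goes twice as far as the roller. Let go from a slow roll (50 mm/s) it stops within 10 mm.
- cork: Brown cork strip glued to the board, 90 mm wide, 220 mm long, 3 mm thick, fixed. Origin: centre of its underside (12 mm above the cart top). Its y axis runs along the strip towards its far end, the one nearest the hill; the far end is at y = +110 mm, the near end, where the roller starts, at y = -110 mm. Its x axis runs across the strip.
- cork_far_end (a point): Middle of the far end edge of the cork, on its top face (15 mm above the cart top), 220 mm along the strip from the near end. The roller's axis must come to rest 0 to 20 mm before this edge.
- board: Plywood baseboard 360 x 520 mm, 12 mm thick, lying fixed on the grey cart top; a thin pencilled line runs along its length under the cork. Origin: centre of its underside; y along its length towards the hill.
- hill: White polystyrene hill section of stepped layers with a tunnel opening through it in line with the strip, about 240 mm wide across the strip, 106 mm deep, 100 mm high, 70 g, standing loose on the board at least 65 mm beyond the far end of the cork. Origin: centre of its underside, depth along its y.
- cabin: Red resin signal cabin, 62 x 94 mm plus steps to 76 mm on its -y side, 91 mm high over its chimney, loose on the board beside the strip, on the side away from the robot. Origin: centre of its underside.
- hut: Brass miniature lamp hut with a pitched roof, 36 x 40 mm, 41 mm high, loose on the board beside the strip, on the robot's side. Origin: centre of its underside.
- lorry: Cream die-cast delivery lorry, 30 mm wide, 86 mm long along its y, 41 mm high, loose on the board beside the strip, on the robot's side. Origin: centre of its underside.
Things that resemble listed ones, but are neither listed nor needed, are in the scene too. What is shaped like the roller but blue or pink is not meant.

How it is judged:
By the outcome, as a careful person would: the job done as asked, in the order asked, and still so for the second after the job is handed in, with the robot touching nothing.
It also fails if it takes over 53 s, if anything falls off the work surface, if the arm or the gripper's body presses on something with over 40 N, if the wrist force passes 120 N, or if a joint passes its speed limit or range.

ROBOT

A 6-joint arm with a two-finger parallel gripper is mounted at the origin on the work surface. World frame = base frame: x ahead of the robot, y to its left, z up, the work surface at z = 0. Lengths are in m, angles in rad, forces in N, time in s.
With the tool pointing down it reaches from about 0.4 to 0.925 m from the base axis. Payload 3.4 kg.
Tool frame: the origin (TCP) lies at the very end of the fingers, on their centre line; the grasp point (between the pads) lies 19 mm behind it; z points along the fingers, y is the line along which they close (so a half turn about z gives the same grasp; the last joint's range is limited). The gripper opens to 85 mm and grips with 20 to 120 N. Pads are 22 mm wide; open, the fingers measure 114 mm over their backs; the gripper's body (76 mm by 85 mm) begins 54 mm behind the grasp point. The pads swing forward as they close: fully open they stand 13 mm farther back than shut.
Start: joints at [1.091, 0.307, 1.506, -0, 1.328, -0.073], TCP at [0.227, 0.528, 0.231] pointing down, gripper open.
Joint ranges: [-3.12, 3.12], [-1.05, 2.28], [0.14, 2.33], [-1.42, 4.57], [0.1, 2.73], [-2.68, 2.68]. Speed limits (rad/s): [2.57, 2.57, 3.14, 3.14, 3.14, 3.14].

INTERFACE

Orientations are given as [roll, pitch, yaw] about the fixed x, y, z axes, in that order (R = Rz(yaw) Ry(pitch) Rx(roll)).
In Python, from rig import status, imaging, order, recognise gives the robot as it stands.
- The arm moves only by the tool arm_command, never from a script. Its argument "series" is a list of rows, each an object of numbers: "ax", "ay", "az": the turn, a rotation vector about the tool's x, y, z in degrees; "x", "y", "z": the shift along the tool's x, y, z in m; "gripper": the closure, from 0 (fully open) to 1 (shut). A call has 1 to 12 rows; each row shifts and turns the commanded pose from where the row before left it, along the tool's axes as they then stand; what a row does not reach is not made up. A row lasts 1/8 s, in which the tool goes at most 62.5 mm and 10.7 degrees, less where a joint would pass 70% of its speed; a pose out of reach is approached as far as the arm can. A call is refused whole if a number of a shift passes 0.0625 or a number of a turn 10.7, either way. A call with a gripper value outside its range is refused whole. The fingers move at their own pace and stop on an object; "force" is the grip in N (left out, the last holds). Time passes only in rows, so rows that do not move let the fingers close. It gives the time, the measured TCP pose, the force, the opening and the grip force at its end, in the units of the state.
- status.observe(): the state, without advancing time (a new reading comes with each control period).
- imaging.read_camera(name): name is "side" or "top"; returns (picture, depth): 384x512x3 uint8, red, green, blue; 384x512 float32, m along the optical axis (not along the pixel's ray), 0 where there is no reading.
- imaging.calibration(name): a dict with "vfov" (degrees; the focal length in pixels is half the picture's height over the tangent of half this angle, whatever the lens; pixels are square), "cx", "cy" (the principal point, pixels), "pose" (4x4, takes a point from camera to world coordinates). Camera axes: x right, y down, z forward; pixel columns grow to the right and rows downward; lengths in m; the calibration is good to about 2 mm. A picture is of the moment at which its call begins. calibration takes no time and is no camera call.
- order.close_job(): hands the job in; it is judged then, once.
Trained networks look in the newest picture that a camera, given by its name, has taken for a name from the list of things; names that differ only in an ending like _2 or _b are one class to them, and where a whole thing is asked for, a point or a joint stands for the part that bears it (a point fixed in the world has none). Each returns a list of dicts, best first, with "score" (0 to 1); they miss things now and then, are a little off and sometimes report something else, mostly with a low value. They report only what shows in the picture. A call takes as long as a camera call. They do not tell look-alikes from the thing itself.
- recognise(camera, name): "bbox" ([left, top, right, bottom] in pixels, round what is visible of it).
The state is a dict: "time": time; "qpos": joint angles; "dq": joint speeds; "effort": joint torques, N m; "ee_pos": TCP position; "tool_rot": TCP orientation; "force": force on the tool from outside, world axes, zero at the start; "torque": the same for the moment, N m; "gripper_width": finger opening in m; "grip_force": force on a finger pad.
Only numpy, scipy, OpenCV 4.12 (cv2) and the standard library are available. Lean on these libraries where they do the work, as an engineer would, in place of code of your own. Each camera call takes 0.05 s, during which the arm holds its last target. There are 200 camera calls.

## Working session

There is one attempt and no reset: what is moved stays moved. The work goes in short steps, Python scripts to look and compute and a tool call to move; the robot and the scene stay as the last step left them, time stands still between calls to the robot, and variables do not carry over. Pictures are saved under pics/ and viewed, at most 10 in all, crops included, and the job is handed in when it is done.

Besides the shell and the picture viewer there is one more tool, called by a JSON object that holds its "name" and its "arguments". arm_command: Moves the arm, as the interface text tells. Its arguments: {"type":"object","properties":{"series":{"type":"array"},"force":{"type":"number"}},"required":["series"]}

```bash
mkdir -p pics; cat > h.py <<'E'
import numpy as np, cv2
from rig import status, imaging, order, recognise
def world(name, depth):
    c=imaging.calibration(name); f=192/np.tan(np.radians(c['vfov'])/2)
    v,u=np.mgrid[0:384,0:512]
    P=np.stack([(u-c['cx'])/f*depth,(v-c['cy'])/f*depth,depth],-1)
    T=np.array(c['pose']); return P@T[:3,:3].T+T[:3,3]
def shot(name,fn=None):
    p,d=imaging.read_camera(name)
    if fn: cv2.imwrite('pics/'+fn,p[:,:,::-1])
    return p,d,world(name,d)
E
python3 - <<'E'
from h import *
s=status.observe(); print(s['ee_pos'],s['tool_rot'],s['time'],s['gripper_width'])
a=shot('top','t0.png'); b=shot('side','s0.png')
cv2.imwrite('pics/both.png',cv2.resize(np.vstack([a[0],b[0]])[:,:,::-1],None,fx=.78,fy=.78))
np.savez('t0.npz',p=a[0],P=a[2]); np.savez('s0.npz',p=b[0],P=b[2])
for n in ['roller','cork','hill','cabin','hut','lorry','board']:
  for c in ['top','side']:
    print(n,c,[(np.round(r['bbox']).tolist(),round(r['score'],2)) for r in recognise(c,n)][:3])
E
```

```text
[0.2267044  0.52769412 0.23041332] [-3.13963103e+00 -1.71689019e-04  2.73576555e+00] 0.0 0.08570072720811309
roller top [([371.0, 212.0, 418.0, 286.0], 0.9), ([275.0, 142.0, 313.0, 213.0], 0.79), ([151.0, 252.0, 190.0, 326.0], 0.64)]
roller side [([222.0, 203.0, 302.0, 238.0], 0.93), ([134.0, 154.0, 192.0, 178.0], 0.91), ([122.0, 285.0, 228.0, 348.0], 0.63)]
cork top [([217.0, 147.0, 318.0, 203.0], 0.86)]
cork side [([241.0, 188.0, 289.0, 250.0], 0.92)]
hill top [([117.0, 84.0, 196.0, 203.0], 0.57)]
hill side [([230.0, 122.0, 326.0, 177.0], 0.71), ([224.0, 205.0, 300.0, 237.0], 0.41)]
cabin top [([272.0, 87.0, 330.0, 127.0], 0.77)]
cabin side [([321.0, 191.0, 358.0, 258.0], 0.6)]
hut top [([202.0, 205.0, 225.0, 229.0], 0.69)]
hut side [([211.0, 175.0, 230.0, 191.0], 0.75), ([237.0, 189.0, 293.0, 252.0], 0.73)]
lorry top [([259.0, 225.0, 303.0, 247.0], 0.57)]
lorry side [([194.0, 205.0, 217.0, 235.0], 0.65)]
board top [([115.0, 65.0, 371.0, 269.0], 0.67)]
board side [([158.0, 150.0, 358.0, 298.0], 0.64)]
```

View pics/t0.png

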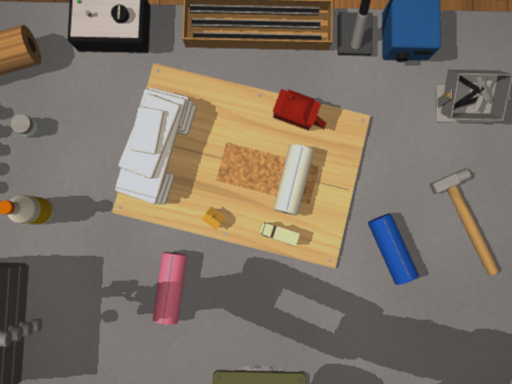

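View pics/s0.png

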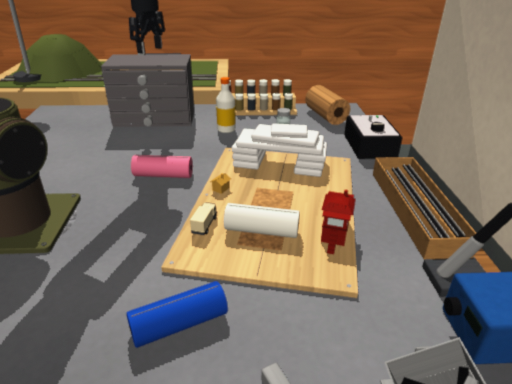

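The top view shows the white roller at (294,179) on the cork (218–318, 147–203), the hill at (155,145), the hut at (214,217), the lorry at (281,234) and the cabin at (299,109). The blue roller (394,249) and pink roller (170,288) are decoys. Next I'll work out the geometry.

```bash
cat >> h.py <<'E'
def fitroller(p,P,zt,box,zlo=.012):
    m=np.zeros(P.shape[:2],bool); l,t,r,b=box; m[t:b,l:r]=1
    hsv=cv2.cvtColor(p,cv2.COLOR_RGB2HSV)
    m&=(P[...,2]>zt+zlo)&(hsv[...,1]<60)
    q=P[m]; return q,m
E
python3 - <<'E'
from h import *
z=np.load('t0.npz'); p,P=z['p'],z['P']
hsv=cv2.cvtColor(p,cv2.COLOR_RGB2HSV)
T=np.array(imaging.calibration('top')['pose']); print(np.round(T,3).tolist())
# cork
l,t,r,b=210,140,325,210
m=np.zeros(p.shape[:2],bool); m[t:b,l:r]=1
print('colors',hsv[165,235:262:6].tolist(),hsv[220,240].tolist(), hsv[180,294].tolist())
for (u,v) in [(235,165),(330,220),(240,180),(295,180),(390,180),(294,160),(291,200)]: print((u,v),np.round(P[v,u],4), hsv[v,u])
E
```

```text
[[0.02, -0.995, 0.094, 0.408], [-1.0, -0.019, 0.002, 0.019], [0.0, -0.094, -0.996, 1.087], [0.0, 0.0, 0.0, 1.0]]
colors [[15, 148, 186], [15, 149, 193], [15, 148, 164], [15, 147, 177], [15, 146, 162]] [21, 114, 205] [27, 13, 173]
(235, 165) [0.5596 0.0636 0.0121] [ 15 148 186]
(330, 220) [ 0.4383 -0.1544  0.011 ] [ 19 119 205]
(240, 180) [0.5254 0.0514 0.0118] [ 15 149 181]
(295, 180) [ 0.5219 -0.0694  0.065 ] [ 38  15 205]
(390, 180) [ 0.5338 -0.295  -0.0029] [ 13  18 130]
(294, 160) [ 0.5652 -0.0665  0.068 ] [ 50   4 206]
(291, 200) [ 0.4779 -0.0609  0.0702] [ 35  22 208]
```

```bash
python3 - <<'E'
from h import *
z=np.load('t0.npz'); p,P=z['p'],z['P']
hsv=cv2.cvtColor(p,cv2.COLOR_RGB2HSV)
def ray(u,v,zz):
    c=imaging.calibration('top'); f=192/np.tan(np.radians(c['vfov'])/2); T=np.array(c['pose'])
    d=T[:3,:3]@np.array([(u-c['cx'])/f,(v-c['cy'])/f,1]); return T[:3,3]+d*(zz-T[2,3])/d[2]
m=np.zeros(p.shape[:2],np.uint8); m[140:210,210:325]=1
m&=((hsv[...,0]<=17)&(hsv[...,1]>135)&(P[...,2]<.03)).astype(np.uint8)
m=cv2.morphologyEx(m,cv2.MORPH_OPEN,np.ones((3,3)))
pts=np.argwhere(m)[:,::-1]
W=np.array([ray(u,v,.015)[:2] for u,v in pts]).astype(np.float32)
r=cv2.minAreaRect(W*1000); print('cork',r); print(cv2.boxPoints(r))
# board
b=np.zeros(p.shape[:2],np.uint8); b[60:275,110:376]=1
b&=((hsv[...,0]>=10)&(hsv[...,0]<=25)&(hsv[...,1]>80)).astype(np.uint8)
b=cv2.morphologyEx(b,cv2.MORPH_OPEN,np.ones((3,3)))
W=np.array([ray(u,v,.012)[:2] for u,v in np.argwhere(b)[:,::-1]]).astype(np.float32)
r=cv2.minAreaRect(W*1000); print('board',r)
# roller
q,mm=fitroller(p,P,.012,(265,135,325,220))
print(mm.sum()); r=cv2.minAreaRect((q[:,:2]*1000).astype(np.float32)); print('roller',r)
c=q[:,:2].mean(0); w,V=np.linalg.eigh(np.cov(q[:,:2].T)); print(c,V[:,1],np.degrees(np.arctan2(V[1,1],V[0,1])))
# cylinder fit
from scipy.optimize import least_squares
def f(x):
    a=np.array([np.cos(x[2]),np.sin(x[2])]); n=np.array([-a[1],a[0]])
    d=(q[:,:2]-x[:2])@n; return np.hypot(d,q[:,2]-x[3])-.028
s=least_squares(f,[*c,np.arctan2(V[1,1],V[0,1]),.043],loss='soft_l1',f_scale=.002); x=s.x
a=np.array([np.cos(x[2]),np.sin(x[2])]); t=(q[:,:2]-x[:2])@a; mid=x[:2]+a*(np.percentile(t,.5)+np.percentile(t,99.5))/2
print('cyl',x,np.degrees(x[2]),'mid',mid,np.ptp(t))
# others
for n,box in dict(hill=(112,80,200,206),cabin=(270,85,332,132),hut=(198,202,228,232),lorry=(255,220,305,250)).items():
    l,t,rr,bb=box; Q=P[t:bb,l:rr].reshape(-1,3); Q=Q[Q[:,2]>.025]; print(n,Q.min(0),Q.max(0),cv2.minAreaRect((Q[:,:2]*1000).astype(np.float32)))
E
```

```text
cork ((542.8275756835938, -10.326438903808594), (218.6207275390625, 89.69367980957031), 76.41943359375)
[[ 473.5672   -106.04997 ]
 [ 560.7531   -127.11116 ]
 [ 612.08795    85.397095]
 [ 524.90204   106.45828 ]]Traceback (most recent call last):
  File "<stdin>", line 17, in <module>
  File "<stdin>", line 5, in ray
ValueError: time passes only in moves, steps and waits
```

```bash
cat >> h.py <<'E'
from scipy.optimize import least_squares
O=np.array([.5428,-.0103]); YA=np.radians(76.4); D=np.array([np.cos(YA),np.sin(YA)]); X=np.array([D[1],-D[0]])
def cork(xy): xy=np.asarray(xy)-O; return np.round(1000*np.stack([xy@X,xy@D],-1),1)
def cyl(q):
    c=q[:,:2].mean(0); w,V=np.linalg.eigh(np.cov(q[:,:2].T))
    def f(x):
        a=np.array([np.cos(x[2]),np.sin(x[2])]); d=(q[:,:2]-x[:2])@np.array([-a[1],a[0]])
        return np.hypot(d,q[:,2]-x[3])-.028
    x=least_squares(f,[*c,np.arctan(V[1,1]/V[0,1]),.043],loss='soft_l1',f_scale=.002).x
    a=np.array([np.cos(x[2]),np.sin(x[2])]); t=(q[:,:2]-x[:2])@a
    mid=x[:2]+a*(np.percentile(t,.5)+np.percentile(t,99.5))/2
    print('roller mid',mid,'cork mm',cork(mid),'z',x[3],'skew deg',np.degrees(x[2])-(np.degrees(YA)-90),'len',np.ptp(t),len(q))
E
python3 - <<'E'
from h import *
z=np.load('t0.npz'); p,P=z['p'],z['P']
q,mm=fitroller(p,P,.012,(265,135,325,220)); cyl(q)
z2=np.load('s0.npz'); q2,_=fitroller(z2['p'],z2['P'],.012,(218,198,306,242)); cyl(q2)
for n,box in dict(hill=(112,80,200,206),cabin=(270,85,332,132),hut=(198,202,228,232),lorry=(255,220,305,250)).items():
    l,t,rr,bb=box; Q=P[t:bb,l:rr].reshape(-1,3); Q=Q[Q[:,2]>.025]; C=cork(Q[:,:2]); print(n,C.min(0),C.max(0),Q[:,2].max())
E
```

```text
roller mid [ 0.50378832 -0.06293852] cork mm [-25.5 -60.3] z 0.040843071007036526 skew deg 0.4576313570604409 len 0.20932871836957984 1657
roller mid [ 0.52721608 -0.06685948] cork mm [ -1.8 -58.6] z 0.043794510794484945 skew deg 0.3986063446287389 len 0.17500881712031707 1956
hill [-137.9   -2.9] [114.2 309.2] 1.0869844860870002
cabin [-137.9  -95.7] [180.2  22.2] 1.0869844860870002
hut [-153.    -2.9] [-107.8  113.8] 1.0869844860870002
lorry [-144.2 -102.3] [-110.7   -2.9] 1.0869844860870002
```

```bash
cat >> h.py <<'E'
def sel(q,x=110,y0=-130,y1=150):
    C=cork(q[:,:2]); return q[(q[:,2]<.09)&(abs(C[:,0])<x)&(C[:,1]>y0)&(C[:,1]<y1)]
def see():
    for n in ['top','side']:
        p,d,P=shot(n); r=recognise(n,'roller'); 
        hs=cv2.cvtColor(p,cv2.COLOR_RGB2HSV); q=sel(P[(hs[...,1]<60)&(P[...,2]>.035)]); 
        if len(q)>300: cyl(q)
    return p,P
E
cat > plan.py <<'E'
import sys; from h import *
from scipy.spatial.transform import Rotation as R
# plan: target cork mm x,y, world z, number of rows
def plan(cx,cy,z,n,yaw=YA):
    s=status.observe(); p=np.array(s['ee_pos']); r=R.from_euler('xyz',s['tool_rot']); 
    xy=O+X*cx/1000+D*cy/1000; g=np.array([*xy,z]); rt=R.from_euler('xyz',[np.pi,0,yaw])
    dr=(r.inv()*rt).as_rotvec()/n
    print('tool at',cork(p[:2]),p[2],np.degrees(s['tool_rot']))
    step=(g-p)/n
    for i in range(n):
        print('{"x":%.4f,"y":%.4f,"z":%.4f,"ax":%.2f,"ay":%.2f,"az":%.2f},'%(*r.inv().apply(step),*np.degrees(dr)),end='')
        r=r*R.from_rotvec(dr)
    print()
if __name__=='__main__': plan(*map(float,sys.argv[1:4]),int(sys.argv[4]))
E
python3 - <<'E'
from h import *
for f in ['t0','s0']:
    z=np.load(f+'.npz'); p,P=z['p'],z['P']
    hs=cv2.cvtColor(p,cv2.COLOR_RGB2HSV); cyl(sel(P[(hs[...,1]<60)&(P[...,2]>.035)],90,-100,0))
z=np.load('t0.npz'); P=z['P']
for n,box in dict(hill=(112,80,200,206),cabin=(270,85,332,132),hut=(198,202,228,232),lorry=(255,220,305,250)).items():
    l,t,rr,bb=box; Q=P[t:bb,l:rr].reshape(-1,3); Q=Q[(Q[:,2]>.025)&(Q[:,2]<.3)]; C=cork(Q[:,:2]); print(n,C.min(0),C.max(0),Q[:,2].max())
E
python3 plan.py 0 -69 0.13 12
```

```text
roller mid [ 0.52478928 -0.06784268] cork mm [ -4.  -60.2] z 0.040817781088541664 skew deg 0.4690353900137296 len 0.15054940994294408 1648
roller mid [ 0.52687122 -0.06683903] cork mm [ -2.2 -58.7] z 0.043727102798468954 skew deg 0.4245290826486503 len 0.14865383146747058 1799
hill [-134.2  195.8] [114.2 309.2] 0.11610171087040988
cabin [114.  -95.7] [180.2  22.2] 0.10336015990918335
hut [-153.    65.6] [-107.8  113.8] 0.05247174148073097
lorry [-144.2 -102.3] [-110.7  -16.1] 0.05632334911307635
tool at [-433.6  449.3] 0.23132521546831855 [1.79997443e+02 2.16526918e-03 1.56750748e+02]
{"x":-0.0429,"y":-0.0365,"z":0.0084,"ax":0.00,"ay":0.00,"az":6.70},{"x":-0.0468,"y":-0.0313,"z":0.0084,"ax":0.00,"ay":0.00,"az":6.70},{"x":-0.0502,"y":-0.0256,"z":0.0084,"ax":0.00,"ay":0.00,"az":6.70},{"x":-0.0528,"y":-0.0196,"z":0.0084,"ax":0.00,"ay":0.00,"az":6.70},{"x":-0.0547,"y":-0.0133,"z":0.0084,"ax":0.00,"ay":0.00,"az":6.70},{"x":-0.0559,"y":-0.0068,"z":0.0084,"ax":0.00,"ay":0.00,"az":6.70},{"x":-0.0563,"y":-0.0003,"z":0.0084,"ax":0.00,"ay":0.00,"az":6.70},{"x":-0.0560,"y":0.0063,"z":0.0084,"ax":0.00,"ay":0.00,"az":6.70},{"x":-0.0548,"y":0.0128,"z":0.0084,"ax":0.00,"ay":0.00,"az":6.70},{"x":-0.0530,"y":0.0191,"z":0.0084,"ax":0.00,"ay":0.00,"az":6.70},{"x":-0.0504,"y":0.0251,"z":0.0084,"ax":0.00,"ay":0.00,"az":6.70},{"x":-0.0471,"y":0.0308,"z":0.0084,"ax":0.00,"ay":0.00,"az":6.70},
```

{"name": "arm_command", "arguments": {"series": [{"x": -0.043,"y": -0.0365,"z": 0,"az": 6.7,"gripper": 0.3},{"x": -0.047,"y": -0.031,"z": 0,"az": 6.7},{"x": -0.05,"y": -0.0255,"az": 6.7},{"x": -0.053,"y": -0.0195,"az": 6.7},{"x": -0.055,"y": -0.013,"az": 6.7},{"x": -0.056,"y": -0.007,"az": 6.7},{"x": -0.056,"y": 0,"z": 0.01,"az": 6.7},{"x": -0.056,"y": 0.006,"z": 0.01,"az": 6.7},{"x": -0.055,"y": 0.013,"z": 0.02,"az": 6.7},{"x": -0.053,"y": 0.019,"z": 0.02,"az": 6.7},{"x": -0.05,"y": 0.025,"z": 0.02,"az": 6.7},{"x": -0.047,"y": 0.031,"z": 0.02,"az": 6.7}]}}

```text
invalid input
```

```bash
python3 plan.py -2 -70 0.10 4
```

```text
tool at [-433.6  449.3] 0.23132521546831855 [1.79997443e+02 2.16526918e-03 1.56750748e+02]
{"x":-0.1281,"y":-0.1099,"z":0.0328,"ax":0.00,"ay":0.00,"az":20.09},{"x":-0.1581,"y":-0.0592,"z":0.0328,"ax":0.00,"ay":0.00,"az":20.09},{"x":-0.1688,"y":-0.0013,"z":0.0328,"ax":0.00,"ay":0.00,"az":20.09},{"x":-0.1590,"y":0.0567,"z":0.0328,"ax":0.00,"ay":0.00,"az":20.09},
```

{"name": "arm_command", "arguments": {"series": [{"ax": 0,"ay": 0,"az": 6.7,"x": -0.043,"y": -0.0365,"z": 0,"gripper": 0.3},{"ax": 0,"ay": 0,"az": 6.7,"x": -0.047,"y": -0.031,"z": 0,"gripper": 0.3},{"ax": 0,"ay": 0,"az": 6.7,"x": -0.05,"y": -0.0255,"z": 0,"gripper": 0.3},{"ax": 0,"ay": 0,"az": 6.7,"x": -0.053,"y": -0.0195,"z": 0,"gripper": 0.3},{"ax": 0,"ay": 0,"az": 6.7,"x": -0.055,"y": -0.013,"z": 0,"gripper": 0.3},{"ax": 0,"ay": 0,"az": 6.7,"x": -0.056,"y": -0.007,"z": 0,"gripper": 0.3},{"ax": 0,"ay": 0,"az": 6.7,"x": -0.056,"y": 0,"z": 0.01,"gripper": 0.3},{"ax": 0,"ay": 0,"az": 6.7,"x": -0.056,"y": 0.006,"z": 0.01,"gripper": 0.3},{"ax": 0,"ay": 0,"az": 6.7,"x": -0.055,"y": 0.013,"z": 0.02,"gripper": 0.3},{"ax": 0,"ay": 0,"az": 6.7,"x": -0.053,"y": 0.019,"z": 0.02,"gripper": 0.3},{"ax": 0,"ay": 0,"az": 6.7,"x": -0.05,"y": 0.025,"z": 0.02,"gripper": 0.3},{"ax": 0,"ay": 0,"az": 6.7,"x": -0.047,"y": 0.031,"z": 0.02,"gripper": 0.3}]}}

```text
time: 2.3
ee_pos: [0.5281, -0.0788, 0.1309]
tool_rot: [3.141, -0.0, 1.328]
force: [0.7, 0.9, 1.0]
gripper_width: 0.0598
grip_force: 0.0
```

```bash
python3 plan.py -3 -70 0.10 4
```

```text
tool at [  1.8 -70.1] 0.13092122121045824 [ 1.79946367e+02 -1.68528873e-02  7.61053593e+01]
{"x":0.0000,"y":-0.0012,"z":0.0077,"ax":0.01,"ay":-0.00,"az":-0.07},{"x":0.0000,"y":-0.0012,"z":0.0077,"ax":0.01,"ay":-0.00,"az":-0.07},{"x":0.0000,"y":-0.0012,"z":0.0077,"ax":0.01,"ay":-0.00,"az":-0.07},{"x":0.0000,"y":-0.0012,"z":0.0077,"ax":0.01,"ay":-0.00,"az":-0.07},
```

{"name": "arm_command", "arguments": {"series": [{"ax": 0,"ay": 0,"az": -0.5,"x": 0,"y": -0.0045,"z": 0.025,"gripper": 0.3},{"ax": 0,"ay": 0,"az": 0,"x": 0,"y": 0,"z": 0.02,"gripper": 0.3},{"ax": 0,"ay": 0,"az": 0,"x": 0,"y": 0,"z": 0.008,"gripper": 0.3},{"ax": 0,"ay": 0,"az": 0,"x": 0,"y": 0,"z": 0.004,"gripper": 0.3}]}}

```text
time: 2.8
ee_pos: [0.523, -0.0758, 0.0742]
tool_rot: [3.141, -0.0, 1.342]
force: [-0.7, -0.3, 0.7]
gripper_width: 0.0598
grip_force: 0.0
```

{"name": "arm_command", "arguments": {"series": [{"ax": 0,"ay": 0,"az": 0,"x": 0,"y": 0,"z": 0.002,"gripper": 0.3},{"ax": 0,"ay": 0,"az": 0,"x": 0,"y": 0,"z": 0,"gripper": 0.3}]}}

```text
time: 3.05
ee_pos: [0.5232, -0.0758, 0.0729]
tool_rot: [3.14, 0.0, 1.342]
force: [0.6, -0.5, -0.6]
gripper_width: 0.0602
grip_force: 0.0
```

{"name": "arm_command", "arguments": {"series": [{"ax": 0,"ay": 0,"az": 0,"x": 0,"y": 0,"z": 0.002,"gripper": 0.3},{"ax": 0,"ay": 0,"az": 0,"x": 0,"y": 0,"z": 0.0,"gripper": 0.3}]}}

```text
time: 3.3
ee_pos: [0.5228, -0.0759, 0.0705]
tool_rot: [3.141, 0.0, 1.341]
force: [-0.1, 1.1, -0.0]
gripper_width: 0.0597
grip_force: 0.0
```

{"name": "arm_command", "arguments": {"series": [{"ax": 0,"ay": 0,"az": 0,"x": 0,"y": 0,"z": 0.0015,"gripper": 0.3},{"ax": 0,"ay": 0,"az": 0,"x": 0,"y": 0,"z": 0,"gripper": 0.3}]}}

```text
time: 3.55
ee_pos: [0.5227, -0.0759, 0.0687]
tool_rot: [-3.141, 0.0, 1.341]
force: [1.1, -0.5, -0.3]
gripper_width: 0.0595
grip_force: 0.0
```

{"name": "arm_command", "arguments": {"series": [{"ax": 0,"ay": 0,"az": 0,"x": 0,"y": 0,"z": 0.0015,"gripper": 0.3},{"ax": 0,"ay": 0,"az": 0,"x": 0,"y": 0,"z": 0,"gripper": 0.3}]}}

```text
time: 3.8
ee_pos: [0.5227, -0.0759, 0.0671]
tool_rot: [-3.141, 0.0, 1.341]
force: [0.2, -1.1, -0.6]
gripper_width: 0.0599
grip_force: 0.0
```

{"name": "arm_command", "arguments": {"series": [{"ax": 0,"ay": 0,"az": 0,"x": 0,"y": 0,"z": 0.0015,"gripper": 0.3},{"ax": 0,"ay": 0,"az": 0,"x": 0,"y": 0,"z": 0,"gripper": 0.3}]}}

```text
time: 4.05
ee_pos: [0.5229, -0.0759, 0.0659]
tool_rot: [3.141, 0.0, 1.341]
force: [-0.1, 0.1, 0.6]
gripper_width: 0.0599
grip_force: 0.4
```

{"name": "arm_command", "arguments": {"series": [{"ax": 0,"ay": 0,"az": 0,"x": 0,"y": 0,"z": 0.001,"gripper": 0.3},{"ax": 0,"ay": 0,"az": 0,"x": 0,"y": 0,"z": 0,"gripper": 0.3}]}}

```text
time: 4.3
ee_pos: [0.523, -0.076, 0.0656]
tool_rot: [3.141, 0.0, 1.341]
force: [-1.2, 0.1, 7.0]
gripper_width: 0.0596
grip_force: 3.6
```

{"name": "arm_command", "arguments": {"series": [{"ax": 0,"ay": 0,"az": 0,"x": 0,"y": 0,"z": 0.001,"gripper": 0.3},{"ax": 0,"ay": 0,"az": 0,"x": 0,"y": 0,"z": 0,"gripper": 0.3}]}}

```text
time: 4.55
ee_pos: [0.523, -0.0761, 0.0655]
tool_rot: [3.14, 0.0, 1.341]
force: [-2.8, 0.1, 13.9]
gripper_width: 0.0599
grip_force: 7.0
```

{"name": "arm_command", "arguments": {"series": [{"ax": 0,"ay": 0,"az": 0,"x": 0.002,"y": 0,"z": -0.0007,"gripper": 0.3},{"ax": 0,"ay": 0,"az": 0,"x": 0.005,"y": 0,"z": 0,"gripper": 0.3},{"ax": 0,"ay": 0,"az": 0,"x": 0.006,"y": 0,"z": 0,"gripper": 0.3},{"ax": 0,"ay": 0,"az": 0,"x": 0.006,"y": 0,"z": 0,"gripper": 0.3},{"ax": 0,"ay": 0,"az": 0,"x": 0.004,"y": 0,"z": 0,"gripper": 0.3},{"ax": 0,"ay": 0,"az": 0,"x": 0.001,"y": 0,"z": 0,"gripper": 0.3},{"ax": 0,"ay": 0,"az": 0,"x": 0,"y": 0,"z": 0,"gripper": 0.3}]}}

```text
time: 5.42
ee_pos: [0.5285, -0.0523, 0.0658]
tool_rot: [3.141, -0.0, 1.341]
force: [-2.8, 0.8, 10.6]
gripper_width: 0.0598
grip_force: 5.4
```

```bash
python3 - <<'E'
from h import *
s=status.observe(); print(cork(s['ee_pos'][:2]),s['ee_pos'][2],s['force'],s['time'])
p,d,P=shot('side','s1.png'); hs=cv2.cvtColor(p,cv2.COLOR_RGB2HSV); cyl(sel(P[(hs[...,1]<60)&(P[...,2]>.035)&(P[...,2]<.072)&(hs[...,2]>90)],90,-100,20))
p,d,P=shot('top','t1.png'); hs=cv2.cvtColor(p,cv2.COLOR_RGB2HSV); q=sel(P[(hs[...,1]<60)&(P[...,2]>.035)&(P[...,2]<.072)&(hs[...,2]>90)],90,-100,20); print(len(q)); cyl(q)
E
```

```text
[ -4.  -44.2] 0.06578398641771713 [-2.76204347  0.77096349 10.55942423] 5.425
roller mid [ 0.52994029 -0.05511396] cork mm [ -2.  -46.6] z 0.04359080645729469 skew deg 0.386567448074425 len 0.14908868418704307 1674
344
roller mid [ 0.478699   -0.03887931] cork mm [-55.6 -42.9] z 0.03771389905509768 skew deg 68.56942223158961 len 0.06931271669527522 344
```

View pics/s1.png

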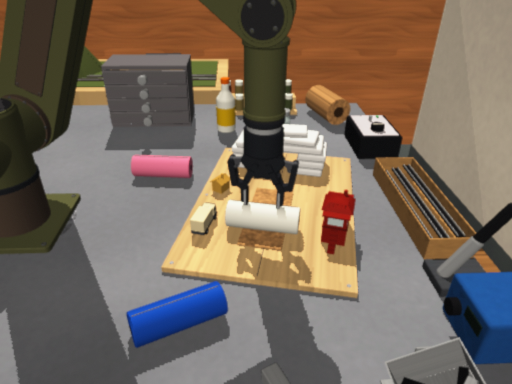

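The side view shows both tips on top of the roller. The finger moved 24 mm and the roller 12 mm, so there was no slip. I'll carry on in strokes.

{"name": "arm_command", "arguments": {"series": [{"ax": 0,"ay": 0,"az": 0,"x": 0.003,"y": 0,"z": 0,"gripper": 0.3},{"ax": 0,"ay": 0,"az": 0,"x": 0.005,"y": 0,"z": 0,"gripper": 0.3},{"ax": 0,"ay": 0,"az": 0,"x": 0.003,"y": 0,"z": 0,"gripper": 0.3},{"ax": 0,"ay": 0,"az": 0,"x": 0.001,"y": 0,"z": 0,"gripper": 0.3},{"ax": 0,"ay": 0,"az": 0,"x": 0,"y": 0,"z": 0,"gripper": 0.3},{"ax": 0,"ay": 0,"az": 0,"x": 0,"y": 0,"z": 0,"gripper": 0.3}]}}

```text
time: 6.28
ee_pos: [0.5312, -0.0407, 0.0657]
tool_rot: [3.141, -0.0, 1.341]
force: [-2.3, 0.5, 9.9]
gripper_width: 0.06
grip_force: 5.1
```

{"name": "arm_command", "arguments": {"series": [{"ax": 0,"ay": 0,"az": 0,"x": 0,"y": 0,"z": -0.006,"gripper": 0.3},{"ax": 0,"ay": 0,"az": 0,"x": -0.018,"y": 0,"z": 0,"gripper": 0.3},{"ax": 0,"ay": 0,"az": 0,"x": 0,"y": 0,"z": 0.006,"gripper": 0.3},{"ax": 0,"ay": 0,"az": 0,"x": 0,"y": 0,"z": 0,"gripper": 0.3},{"ax": 0,"ay": 0,"az": 0,"x": 0.003,"y": 0,"z": 0,"gripper": 0.3},{"ax": 0,"ay": 0,"az": 0,"x": 0.006,"y": 0,"z": 0,"gripper": 0.3},{"ax": 0,"ay": 0,"az": 0,"x": 0.008,"y": 0,"z": 0,"gripper": 0.3},{"ax": 0,"ay": 0,"az": 0,"x": 0.008,"y": 0,"z": 0,"gripper": 0.3},{"ax": 0,"ay": 0,"az": 0,"x": 0.006,"y": 0,"z": 0,"gripper": 0.3},{"ax": 0,"ay": 0,"az": 0,"x": 0.004,"y": 0,"z": 0,"gripper": 0.3},{"ax": 0,"ay": 0,"az": 0,"x": 0.001,"y": 0,"z": 0,"gripper": 0.3},{"ax": 0,"ay": 0,"az": 0,"x": 0,"y": 0,"z": 0,"gripper": 0.3}]}}

```text
time: 7.78
ee_pos: [0.5356, -0.0234, 0.0657]
tool_rot: [3.14, -0.001, 1.341]
force: [-2.4, 1.2, 13.4]
gripper_width: 0.0599
grip_force: 7.0
```

```bash
cat > chk.py <<'E'
from h import *
s=status.observe(); t=cork(s['ee_pos'][:2]); print('tool',t,s['ee_pos'][2],np.round(s['force'],1),s['time'],np.degrees(s['tool_rot'][2]))
p,d,P=shot('side'); hs=cv2.cvtColor(p,cv2.COLOR_RGB2HSV); cyl(sel(P[(hs[...,1]<60)&(P[...,2]>.035)&(P[...,2]<.072)&(hs[...,2]>90)],90,t[1]-50,min(t[1]+50,150)))
E
python3 chk.py
```

```text
tool [ -3.9 -14.5] 0.06570850216871763 [-2.4  1.2 13.4] 7.775 76.81408567777741
roller mid [ 0.53543058 -0.03090155] cork mm [ -2.3 -21.8] z 0.04355240321131066 skew deg 0.3363982155912062 len 0.14858716641947323 1590
```

{"name": "arm_command", "arguments": {"series": [{"ax": 0,"ay": 0,"az": 0,"x": 0,"y": 0,"z": -0.006,"gripper": 0.3},{"ax": 0,"ay": 0,"az": 0,"x": -0.018,"y": 0,"z": 0,"gripper": 0.3},{"ax": 0,"ay": 0,"az": 0,"x": 0,"y": 0,"z": 0.0057,"gripper": 0.3},{"ax": 0,"ay": 0,"az": 0,"x": 0,"y": 0,"z": 0,"gripper": 0.3},{"ax": 0,"ay": 0,"az": 0,"x": 0.003,"y": 0,"z": 0,"gripper": 0.3},{"ax": 0,"ay": 0,"az": 0,"x": 0.006,"y": 0,"z": 0,"gripper": 0.3},{"ax": 0,"ay": 0,"az": 0,"x": 0.008,"y": 0,"z": 0,"gripper": 0.3},{"ax": 0,"ay": 0,"az": 0,"x": 0.008,"y": 0,"z": 0,"gripper": 0.3},{"ax": 0,"ay": 0,"az": 0,"x": 0.006,"y": 0,"z": 0,"gripper": 0.3},{"ax": 0,"ay": 0,"az": 0,"x": 0.004,"y": 0,"z": 0,"gripper": 0.3},{"ax": 0,"ay": 0,"az": 0,"x": 0.001,"y": 0,"z": 0,"gripper": 0.3},{"ax": 0,"ay": 0,"az": 0,"x": 0,"y": 0,"z": 0,"gripper": 0.3}]}}

```text
time: 9.32
ee_pos: [0.5393, -0.0059, 0.0657]
tool_rot: [3.141, -0.0, 1.34]
force: [-3.5, 0.9, 13.3]
gripper_width: 0.0599
grip_force: 6.8
```

{"name": "arm_command", "arguments": {"series": [{"ax": 0,"ay": 0,"az": 0,"x": 0,"y": 0,"z": -0.006,"gripper": 0.3},{"ax": 0,"ay": 0,"az": 0,"x": -0.018,"y": 0,"z": 0,"gripper": 0.3},{"ax": 0,"ay": 0,"az": 0,"x": 0,"y": 0,"z": 0.006,"gripper": 0.3},{"ax": 0,"ay": 0,"az": 0,"x": 0,"y": 0,"z": 0,"gripper": 0.3},{"ax": 0,"ay": 0,"az": 0,"x": 0.003,"y": 0,"z": 0,"gripper": 0.3},{"ax": 0,"ay": 0,"az": 0,"x": 0.006,"y": 0,"z": 0,"gripper": 0.3},{"ax": 0,"ay": 0,"az": 0,"x": 0.008,"y": 0,"z": 0,"gripper": 0.3},{"ax": 0,"ay": 0,"az": 0,"x": 0.008,"y": 0,"z": 0,"gripper": 0.3},{"ax": 0,"ay": 0,"az": 0,"x": 0.006,"y": 0,"z": 0,"gripper": 0.3},{"ax": 0,"ay": 0,"az": 0,"x": 0.004,"y": 0,"z": 0,"gripper": 0.3},{"ax": 0,"ay": 0,"az": 0,"x": 0.001,"y": 0,"z": 0,"gripper": 0.3},{"ax": 0,"ay": 0,"az": 0,"x": 0,"y": 0,"z": 0,"gripper": 0.3}]}}

```text
time: 10.82
ee_pos: [0.5434, 0.0117, 0.0658]
tool_rot: [3.141, -0.001, 1.34]
force: [-2.5, 2.1, 13.9]
gripper_width: 0.0598
grip_force: 6.9
```

```bash
python3 chk.py
```

```text
tool [-4.6 21.5] 0.06575393981770178 [-2.5  2.1 13.9] 10.825 76.80472763741183
roller mid [0.54395524 0.00596593] cork mm [-2.7 16.1] z 0.04366677412562206 skew deg 0.4885639222657261 len 0.14876252491515668 1460
```

{"name": "arm_command", "arguments": {"series": [{"ax": 0,"ay": 0,"az": 0,"x": 0,"y": 0,"z": -0.006,"gripper": 0.3},{"ax": 0,"ay": 0,"az": 0,"x": -0.0135,"y": 0,"z": 0,"gripper": 0.3},{"ax": 0,"ay": 0,"az": 0,"x": 0,"y": 0,"z": 0.0057,"gripper": 0.3},{"ax": 0,"ay": 0,"az": 0,"x": 0,"y": 0,"z": 0,"gripper": 0.3},{"ax": 0,"ay": 0,"az": 0,"x": 0.003,"y": 0,"z": 0,"gripper": 0.3},{"ax": 0,"ay": 0,"az": 0,"x": 0.006,"y": 0,"z": 0,"gripper": 0.3},{"ax": 0,"ay": 0,"az": 0,"x": 0.008,"y": 0,"z": 0,"gripper": 0.3},{"ax": 0,"ay": 0,"az": 0,"x": 0.007,"y": 0,"z": 0,"gripper": 0.3},{"ax": 0,"ay": 0,"az": 0,"x": 0.006,"y": 0,"z": 0,"gripper": 0.3},{"ax": 0,"ay": 0,"az": 0,"x": 0.003,"y": 0,"z": 0,"gripper": 0.3},{"ax": 0,"ay": 0,"az": 0,"x": 0.001,"y": 0,"z": 0,"gripper": 0.3},{"ax": 0,"ay": 0,"az": 0,"x": 0,"y": 0,"z": 0,"gripper": 0.3}]}}

```text
time: 12.38
ee_pos: [0.548, 0.0318, 0.0657]
tool_rot: [3.141, -0.001, 1.341]
force: [-2.3, 1.2, 10.2]
gripper_width: 0.0597
grip_force: 5.4
```

```bash
python3 chk.py
```

```text
tool [-4.8 42.1] 0.06569984470207235 [-2.3  1.2 10.2] 12.375 76.81358294471298
roller mid [0.54809824 0.02321621] cork mm [-2.7 33.8] z 0.04365727983203775 skew deg 0.44874522005919637 len 0.14914315655049964 1416
```

{"name": "arm_command", "arguments": {"series": [{"ax": 0,"ay": 0,"az": 0,"x": 0,"y": 0,"z": -0.006,"gripper": 0.3},{"ax": 0,"ay": 0,"az": 0,"x": -0.0165,"y": 0,"z": 0,"gripper": 0.3},{"ax": 0,"ay": 0,"az": 0,"x": 0,"y": 0,"z": 0.006,"gripper": 0.3},{"ax": 0,"ay": 0,"az": 0,"x": 0,"y": 0,"z": 0,"gripper": 0.3},{"ax": 0,"ay": 0,"az": 0,"x": 0.003,"y": 0,"z": 0,"gripper": 0.3},{"ax": 0,"ay": 0,"az": 0,"x": 0.006,"y": 0,"z": 0,"gripper": 0.3},{"ax": 0,"ay": 0,"az": 0,"x": 0.008,"y": 0,"z": 0,"gripper": 0.3},{"ax": 0,"ay": 0,"az": 0,"x": 0.007,"y": 0,"z": 0,"gripper": 0.3},{"ax": 0,"ay": 0,"az": 0,"x": 0.006,"y": 0,"z": 0,"gripper": 0.3},{"ax": 0,"ay": 0,"az": 0,"x": 0.003,"y": 0,"z": 0,"gripper": 0.3},{"ax": 0,"ay": 0,"az": 0,"x": 0.001,"y": 0,"z": 0,"gripper": 0.3},{"ax": 0,"ay": 0,"az": 0,"x": 0,"y": 0,"z": 0,"gripper": 0.3}]}}

```text
time: 13.92
ee_pos: [0.552, 0.0487, 0.0657]
tool_rot: [3.141, -0.001, 1.341]
force: [-2.9, 1.1, 9.9]
gripper_width: 0.0598
grip_force: 5.2
```

{"name": "arm_command", "arguments": {"series": [{"ax": 0,"ay": 0,"az": 0,"x": 0,"y": 0,"z": -0.006,"gripper": 0.3},{"ax": 0,"ay": 0,"az": 0,"x": -0.0155,"y": 0,"z": 0,"gripper": 0.3},{"ax": 0,"ay": 0,"az": 0,"x": 0,"y": 0,"z": 0.006,"gripper": 0.3},{"ax": 0,"ay": 0,"az": 0,"x": 0,"y": 0,"z": 0,"gripper": 0.3},{"ax": 0,"ay": 0,"az": 0,"x": 0.003,"y": 0,"z": 0,"gripper": 0.3},{"ax": 0,"ay": 0,"az": 0,"x": 0.006,"y": 0,"z": 0,"gripper": 0.3},{"ax": 0,"ay": 0,"az": 0,"x": 0.008,"y": 0,"z": 0,"gripper": 0.3},{"ax": 0,"ay": 0,"az": 0,"x": 0.007,"y": 0,"z": 0,"gripper": 0.3},{"ax": 0,"ay": 0,"az": 0,"x": 0.006,"y": 0,"z": 0,"gripper": 0.3},{"ax": 0,"ay": 0,"az": 0,"x": 0.003,"y": 0,"z": 0,"gripper": 0.3},{"ax": 0,"ay": 0,"az": 0,"x": 0.001,"y": 0,"z": 0,"gripper": 0.3},{"ax": 0,"ay": 0,"az": 0,"x": 0,"y": 0,"z": 0,"gripper": 0.3}]}}

```text
time: 15.42
ee_pos: [0.5562, 0.0668, 0.0657]
tool_rot: [3.141, -0.001, 1.341]
force: [-1.8, 1.0, 10.7]
gripper_width: 0.0595
grip_force: 5.0
```

```bash
python3 chk.py
```

```text
tool [-5.1 78.1] 0.06570580587641786 [-1.8  1.  10.7] 15.425 76.80744510430601
roller mid [0.5563516  0.05769699] cork mm [-2.8 69.3] z 0.043536126187118565 skew deg 0.3656764931933427 len 0.1487195623287631 1309
```

{"name": "arm_command", "arguments": {"series": [{"ax": 0,"ay": 0,"az": 0,"x": 0,"y": 0,"z": -0.006,"gripper": 0.3},{"ax": 0,"ay": 0,"az": 0,"x": -0.017,"y": 0,"z": 0,"gripper": 0.3},{"ax": 0,"ay": 0,"az": 0,"x": 0,"y": 0,"z": 0.006,"gripper": 0.3},{"ax": 0,"ay": 0,"az": 0,"x": 0,"y": 0,"z": 0,"gripper": 0.3},{"ax": 0,"ay": 0,"az": 0,"x": 0.003,"y": 0,"z": 0,"gripper": 0.3},{"ax": 0,"ay": 0,"az": 0,"x": 0.006,"y": 0,"z": 0,"gripper": 0.3},{"ax": 0,"ay": 0,"az": 0,"x": 0.008,"y": 0,"z": 0,"gripper": 0.3},{"ax": 0,"ay": 0,"az": 0,"x": 0.007,"y": 0,"z": 0,"gripper": 0.3},{"ax": 0,"ay": 0,"az": 0,"x": 0.006,"y": 0,"z": 0,"gripper": 0.3},{"ax": 0,"ay": 0,"az": 0,"x": 0.003,"y": 0,"z": 0,"gripper": 0.3},{"ax": 0,"ay": 0,"az": 0,"x": 0.001,"y": 0,"z": 0,"gripper": 0.3},{"ax": 0,"ay": 0,"az": 0,"x": 0,"y": 0,"z": 0,"gripper": 0.3}]}}

```text
time: 16.98
ee_pos: [0.56, 0.0834, 0.0657]
tool_rot: [3.141, -0.001, 1.34]
force: [-2.0, 0.8, 9.4]
gripper_width: 0.0598
grip_force: 5.1
```

```bash
python3 chk.py
```

```text
tool [-5.3 95.1] 0.06573344250724308 [-2.   0.8  9.4] 16.975 76.8039878641919
roller mid [0.56027466 0.07523657] cork mm [-3.1 87.2] z 0.0436646658327164 skew deg 0.46219997504103283 len 0.14919205005792688 1277
```

{"name": "arm_command", "arguments": {"series": [{"ax": 0,"ay": 0,"az": 0,"x": 0,"y": 0,"z": -0.006,"gripper": 0.3},{"ax": 0,"ay": 0,"az": 0,"x": -0.015,"y": 0,"z": 0,"gripper": 0.3},{"ax": 0,"ay": 0,"az": 0,"x": 0,"y": 0,"z": 0.006,"gripper": 0.3},{"ax": 0,"ay": 0,"az": 0,"x": 0,"y": 0,"z": 0,"gripper": 0.3},{"ax": 0,"ay": 0,"az": 0,"x": 0.002,"y": 0,"z": 0,"gripper": 0.3},{"ax": 0,"ay": 0,"az": 0,"x": 0.005,"y": 0,"z": 0,"gripper": 0.3},{"ax": 0,"ay": 0,"az": 0,"x": 0.007,"y": 0,"z": 0,"gripper": 0.3},{"ax": 0,"ay": 0,"az": 0,"x": 0.006,"y": 0,"z": 0,"gripper": 0.3},{"ax": 0,"ay": 0,"az": 0,"x": 0.003,"y": 0,"z": 0,"gripper": 0.3},{"ax": 0,"ay": 0,"az": 0,"x": 0.002,"y": 0,"z": 0,"gripper": 0.3},{"ax": 0,"ay": 0,"az": 0,"x": 0,"y": 0,"z": 0,"gripper": 0.3},{"ax": 0,"ay": 0,"az": 0,"x": 0,"y": 0,"z": 0,"gripper": 0.3}]}}

```text
time: 18.52
ee_pos: [0.5623, 0.0931, 0.0658]
tool_rot: [3.141, -0.001, 1.341]
force: [-2.5, 1.5, 10.3]
gripper_width: 0.0596
grip_force: 5.2
```

```bash
python3 chk.py
```

```text
tool [ -5.4 105. ] 0.06579954781449063 [-2.5  1.5 10.3] 18.525 76.80710406355983
roller mid [0.56340656 0.08842512] cork mm [ -3.2 100.8] z 0.04388505316832232 skew deg 0.4525451308097068 len 0.14967920851466068 1227
```

At the target. I'll lift gently, then move clear.

{"name": "arm_command", "arguments": {"series": [{"ax": 0,"ay": 0,"az": 0,"x": 0,"y": 0,"z": -0.003,"gripper": 0.3},{"ax": 0,"ay": 0,"az": 0,"x": 0,"y": 0,"z": -0.01,"gripper": 0.3},{"ax": 0,"ay": 0,"az": 0,"x": 0,"y": 0,"z": -0.03,"gripper": 0.3},{"ax": 0,"ay": 0,"az": 0,"x": 0,"y": 0,"z": -0.05,"gripper": 0.3},{"ax": 0,"ay": 0,"az": 0,"x": -0.03,"y": -0.05,"z": -0.03,"gripper": 0.3},{"ax": 0,"ay": 0,"az": 0,"x": -0.05,"y": -0.05,"z": 0,"gripper": 0.3},{"ax": 0,"ay": 0,"az": 0,"x": -0.06,"y": 0,"z": 0,"gripper": 0.3},{"ax": 0,"ay": 0,"az": 0,"x": -0.06,"y": 0,"z": 0,"gripper": 0.3},{"ax": 0,"ay": 0,"az": 0,"x": -0.06,"y": 0,"z": 0,"gripper": 0.3},{"ax": 0,"ay": 0,"az": 0,"x": -0.03,"y": 0,"z": 0,"gripper": 0.3},{"ax": 0,"ay": 0,"az": 0,"x": 0,"y": 0,"z": 0,"gripper": 0.3},{"ax": 0,"ay": 0,"az": 0,"x": 0,"y": 0,"z": 0,"gripper": 0.3}]}}

```text
time: 20.08
ee_pos: [0.4083, -0.1609, 0.1867]
tool_rot: [-3.141, -0.001, 1.341]
force: [-0.7, 0.2, 0.3]
gripper_width: 0.0598
grip_force: 0.0
```

```bash
python3 - <<'E'
from h import *
for n in ['side','top']:
    p,d,P=shot(n,n+'2.png'); hs=cv2.cvtColor(p,cv2.COLOR_RGB2HSV); cyl(sel(P[(hs[...,1]<60)&(P[...,2]>.035)&(P[...,2]<.075)&(hs[...,2]>90)],90,60,145))
s=status.observe(); print(s['time'],s['ee_pos'],np.abs(s['dq']).max())
E
```

```text
roller mid [0.56365457 0.08814332] cork mm [ -2.9 100.6] z 0.04397625082054016 skew deg 0.40515132707445467 len 0.14966154691217873 1308
roller mid [0.56131402 0.08731039] cork mm [-5.  99.2] z 0.040845265960453805 skew deg 0.38629376574104946 len 0.1497985193962763 1627
20.175 [ 0.40849078 -0.16031999  0.18664032] 0.009320349050417445
```

View pics/top2.png

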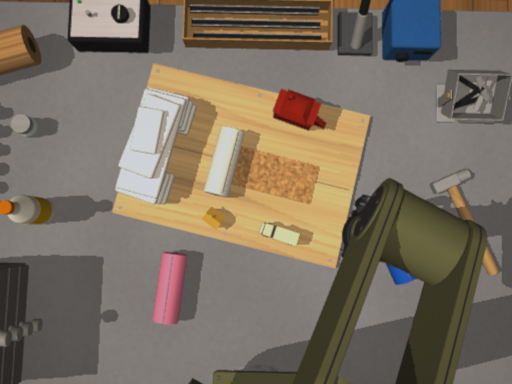

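The roller rests at (225,161) across the cork's far end. The hill, hut, lorry and cabin stand where they were, and the arm is clear.

```bash
python3 -c "
from rig import order; print(order.close_job())"
```

```text
the job is handed in; nothing more can be done
None
```

The job is handed in at about 20 s: the white roller was rolled along the cork and rests about 10 mm before the far end, square to within about 0.5°, the hill and other models stand as they were, and the hand is clear.

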